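# Build up the pump rotor on the upright shaft

## Robot

A 6-joint arm with a two-finger parallel gripper is mounted at the origin on the work surface. World frame = base frame: x ahead of the robot, y to its left, z up, the work surface at z = 0. Lengths are in m, angles in rad, forces in N, time in s.
With the tool pointing down it reaches from about 0.3 to 0.775 m from the base axis. Payload 14.6 kg.
Tool frame: the origin (TCP) lies midway between the tips of the shut fingers; the grasp point (between the pads) lies 19 mm behind it (ctrl.grip_depth is the distance from the TCP to the grasp point, in m); z points along the fingers, x is the direction in which the jaws open and shut, and the axes are right-handed (so a half turn about z gives the same grasp; the last joint's range is limited). The gripper opens to 94 mm and grips with 3 to 60 N. Pads are 16 mm wide; open, the fingers measure 119 mm over their backs; the gripper's body (75 mm by 177 mm) begins 78 mm behind the grasp point.
Start: joints at [-1.408, 0.3, 1.521, -0, 1.321, -0.067], TCP at [0.125, -0.536, 0.205] pointing down, gripper open.
Joint ranges: [-3.03, 3.03], [-0.79, 2.21], [0.23, 2.52], [-1.04, 4.18], [0, 3.07], [-2.55, 2.55]. Speed limits (rad/s): [2.22, 2.22, 2.57, 3.14, 3.14, 3.14].

## Interface

Orientations are given as [roll, pitch, yaw] about the fixed x, y, z axes, in that order (R = Rz(yaw) Ry(pitch) Rx(roll)).
In Python, from station import ctrl gives the robot as it stands.
- The arm moves only by the tool play_rows, never from a script. Its argument "steps" is a list that holds one entry, the list of rows, each a list of 7 numbers: the shift along the tool's x, y, z in cm, then the turn, a rotation vector about the tool's x, y, z in rad, then the opening, from 0 (shut) to 1 (fully open). In form: [[[x, y, z, ax, ay, az, hand], ...]]. A call has 1 to 20 rows; each row is the pose to reach, as a shift and turn from the pose measured when the call began, along the tool's axes at that moment; what a row does not reach only later rows make up. A row lasts 1/12 s, in which the tool goes at most 41.7 mm and 7.16 degrees, less where a joint would pass 70% of its speed; a pose out of reach is approached as far as the arm can. A call with a gripper value outside its range is refused whole. The fingers move at their own pace and stop on an object; "force" is the grip in N (left out, the last holds). Time passes only in rows, so rows that repeat a pose let the fingers close. It gives the time, the measured TCP pose, the force and the opening at its end, in the units of the state.
- ctrl.get_obs(): the state, without advancing time (a new reading comes with each control period).
- ctrl.camera(name): name is "scene" or "side" or "wrist"; returns a dict with "frame" (420x560x3 uint8, blue, green, red), "fovy" (degrees; the focal length in pixels is half the picture's height over the tangent of half this angle, whatever the lens; pixels are square), "cx", "cy" (the principal point, pixels), "world_to_cam" (4x4, takes a point from world to camera coordinates). Camera axes: x right, y up, looking along -z (the intrinsics and any distortion apply to the point x, -y, -z); pixel columns grow to the right and rows downward; lengths in m; the calibration is good to about 2 mm. A picture is of the moment at which its call begins. There is no depth.
- ctrl.hand_in(): hands the job in, once; it reports no verdict.
The state is a dict: "time_s": time; "qpos": joint angles; "joint_vel": joint speeds; "tau": joint torques, N m; "ee_pos": TCP position; "eef_rot": TCP orientation; "force": force on the tool from outside, world axes, zero at the start; "moment": the same for the moment, N m; "grip_width": finger opening in m.
Only numpy, scipy, OpenCV 4.12 (cv2) and the standard library are available. Lean on these libraries where they do the work, as an engineer would, in place of code of your own. Each camera call takes 0.05 s, during which the arm holds its last target. There are 200 camera calls.

## Task

Build up the pump rotor on the upright shaft of the black lantern: first the new mechanical seal (bright steel with a black ring on its face), then the brass sleeve, then the bronze impeller with its neck upwards, and last the domed steel cap over the shaft end. Lower each part on and seat it fully home on the one below, never letting it drop. Leave the old rusty seal, the black socket, the green tape roll and the dish of bolts where they lie.

Things in the scene. Friction and masses are not known exactly. Their poses are not given: they have to be found in the camera images.
- lantern: Black cast-iron pump lantern, fixed; flange 140 mm wide, top cover 116 mm wide, 64 mm high. On it a steel seat 66 mm above the bench; from it rises the bright shaft: 28 mm thick to 94, 20 mm from 100 to 114, 14 mm from 118 to 125, tapered tip at 132 mm. Parts have 2 mm play all round. Undersides when home: seal 66, sleeve 86, impeller 102, cap 120 mm. Origin: on the bench on the shaft axis; z up.
- seal: New mechanical seal, first on the shaft: a bright steel ring with a black inner ring on its top face, outside diameter 56 mm, bore 32 mm, 20 mm high, 0.2 kg, lying flat, the right way up. Origin: centre of its underside; z is its axis, up.
- sleeve: Brass distance sleeve, second: a yellow brass ring, outside diameter 48 mm, bore 32 mm, 16 mm high, 0.13 kg, standing flat. Origin: centre of its underside; z is its axis, up.
- impeller: Bronze (brown-orange) impeller, third: a vaned disc 110 mm wide, 16 mm high, lying on its back; from it a round neck rises to 32 mm above the underside, outside diameter 60, inside 50 mm: grip it across this neck. In the neck is the hub, its top face 18 mm above the underside, bore 24 mm. 0.6 kg. Origin: centre of its underside; z is its axis, up.
- cap: Domed bright steel cap, last: diameter 36 mm, 34 mm high, sides straight up to 28 mm; open below, an 18 mm bore 18 mm deep slips over the shaft end. It stands dome up. Home, it rests on the impeller's hub and its top 20 mm stand proud of the neck: grip it higher than 16 mm above its underside. 0.18 kg. Origin: centre of its underside; z is its axis, up.
- old_seal: Old seal, rust-brown all over, same shape as the new one (56 mm diameter, 20 mm high). Not to be used; leave it. Origin: centre of its underside.
- socket: Black impact socket for a ratchet, standing: diameter 38 mm, 50 mm high, flat top with a grey disc and square hole. Leave it. Origin: centre of its underside.
- tape: Roll of green tape lying flat: diameter 100 mm, hole 76 mm, 48 mm high. Leave it. Origin: centre of its underside.
- dish: Round steel dish with bolts in it (fixed to it): diameter 90 mm, 22 mm high. Leave it. Origin: centre of its underside.
Mind the look-alikes: they are no part of the job. What is shaped like the cap but purple is not meant. Of the things that look like the sleeve, the smaller one is meant.

How it is judged:
By the outcome, as a careful person would: the job done as asked, in the order asked, and still so for the second after the job is handed in, with the robot touching nothing.
It also fails if it takes over 120 s, if anything falls off the work surface, if the arm or the gripper's body presses on something with over 40 N, if the wrist force passes 120 N, or if a joint passes its speed limit or range.

## Working session

There is one attempt and no reset: what is moved stays moved. The work goes in short steps, Python scripts to look and compute and a tool call to move; the robot and the scene stay as the last step left them, time stands still between calls to the robot, and variables do not carry over. Pictures are saved under pics/ and viewed, about 12 in all and at most 16, crops included, and the job is handed in when it is done.

Besides the shell and the picture viewer there is one more tool, called in YAML: its name, and indented under it one key for each argument. play_rows: Moves the arm, as the interface text tells. Its arguments: {"type":"object","properties":{"steps":{"type":"array"},"force":{"type":"number"}},"required":["steps"]}

```bash
ls; mkdir -p pics
python3 - <<'E'
from station import ctrl
import cv2
for n in("scene","side","wrist"):
    c=ctrl.camera(n); cv2.imwrite(f"pics/{n}0.png",c["frame"])
    print(n,{k:(v.tolist() if hasattr(v,'tolist') else v) for k,v in c.items() if k!="frame"})
o=ctrl.get_obs(); print(o, ctrl.grip_depth)
E
```

```text
pics
scene {'fovy': 56.09718653191947, 'cx': 278.0442351834656, 'cy': 208.21994701552768, 'world_to_cam': [[0.37876757535772665, 0.9254665306098391, 0.006842848720857226, -0.2252985046684041], [-0.47515909220671, 0.188113819135574, 0.8595562972508105, 0.19697477937480157], [0.7942033498738998, -0.32882349637946523, 0.5109952517175279, -1.4179445430278348], [0.0, 0.0, 0.0, 1.0]]}
side {'fovy': 57.93990308102816, 'cx': 282.38073577692035, 'cy': 206.5972183529865, 'world_to_cam': [[-0.8502840619417318, -0.5262198458635046, 0.01047319565647396, 0.45054290957256976], [0.33413507676808213, -0.5243185865548499, 0.7832265127447566, -0.18815749963593492], [-0.4066580436694412, 0.6694644827117523, 0.6216482461218956, -0.924738287903686], [0.0, 0.0, 0.0, 1.0]]}
wrist {'fovy': 64.26560292948498, 'cx': 277.73208516475603, 'cy': 205.74539611170647, 'world_to_cam': [[0.228545102620362, -0.9735333234431883, 6.491463498790156e-05, -0.5493062381515315], [0.938319169721118, 0.22026051246696543, -0.2665378817010127, 0.027384689159599972], [0.25946921166512515, 0.06097683817197642, 0.9638244411740287, -0.38979006088357454], [0.0, 0.0, 0.0, 1.0]]}
{'time_s': 0.15, 'qpos': array([-1.40757472e+00,  3.00345367e-01,  1.52141980e+00,  2.77214216e-05,
        1.32072004e+00, -6.65615971e-02]), 'joint_vel': array([ 0.00044619, -0.00203228, -0.00253234, -0.00011556, -0.00158233,
       -0.00076633]), 'tau': array([ 1.11967962e-03, -5.31958687e+01, -3.52814913e+01,  7.08186999e-02,
        2.35995138e-02, -7.37334426e-05]), 'ee_pos': array([ 0.12526406, -0.53534185,  0.20502354]), 'eef_rot': array([-3.14150649e+00,  8.88788599e-04, -1.34101996e+00]), 'force': array([-0.40421392, -0.97412387,  0.42758155]), 'moment': array([ 0.00776711, -0.04834494,  0.00707951]), 'grip_width': 0.09398332577096977} 0.0188
```

View pics/scene0.png

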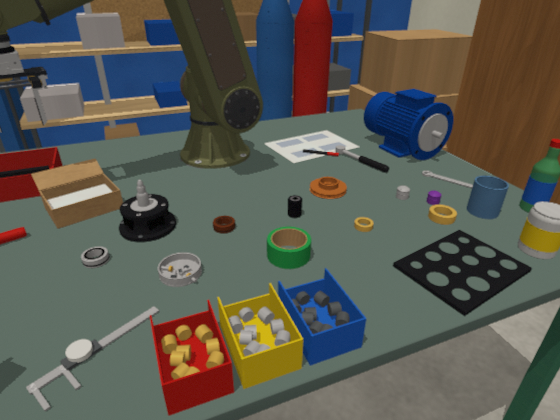

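View pics/side0.png

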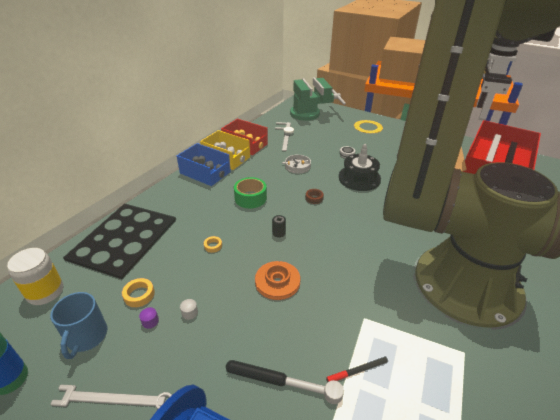

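The scene picture shows the lantern (shaft tip about 141,182), seal (95,256), sleeve (364,224, the smaller brass ring), impeller (328,186) and cap (403,192). The side picture shows the same parts at tip (364,147), seal (347,151), sleeve (213,243), impeller (278,277) and cap (188,309).

```bash
cat > h.py <<'E'
import numpy as np, cv2, json
from station import ctrl
def cam(n,name=None):
    c=ctrl.camera(n)
    if name: cv2.imwrite(f"pics/{name}.png",c["frame"])
    return c
def ray(c,u,v):
    f=210/np.tan(np.radians(c["fovy"])/2); M=np.array(c["world_to_cam"])
    d=M[:3,:3].T@np.array([(u-c["cx"])/f,-(v-c["cy"])/f,-1]); return -M[:3,:3].T@M[:3,3],d
def atz(c,u,v,z):
    p,d=ray(c,u,v); return p+d*(z-p[2])/d[2]
def proj(c,P):
    f=210/np.tan(np.radians(c["fovy"])/2); M=np.array(c["world_to_cam"])
    q=M[:3,:3]@np.asarray(P)+M[:3,3]; return np.array([c["cx"]+f*q[0]/-q[2],c["cy"]-f*q[1]/-q[2]])
def tri(a,b):
    (p,d),(q,e)=a,b; d=d/np.linalg.norm(d); e=e/np.linalg.norm(e)
    s=np.linalg.lstsq(np.c_[d,-e],q-p,rcond=None)[0]
    x,y=p+s[0]*d,q+s[1]*e; return (x+y)/2,np.linalg.norm(x-y)
E
python3 - <<'E'
from h import *
s,t=cam("scene"),cam("side")
for n,a,b,z in [("tip",(141,182),(364,146),.132),("seal",(95,255),(347,151),.02),("sleeve",(364,223),(213,242),.016),("imp",(328,183),(278,273),.032),("cap",(403,188),(188,304),.034),("old",(224,222),(314,195),.02),("socket",(295,198),(279,218),.05),("dish",(180,267),(298,162),.02),("tape",(289,238),(250,186),.048),("purp",(434,193),(148,312),.034),("big",(442,212),(138,291),.016)]:
    P,g=tri(ray(s,*a),ray(t,*b)); print(n,atz(s,*a,z).round(3),atz(t,*b,z).round(3),P.round(3),g.round(4),np.hypot(*P[:2]).round(3))
E
```

```text
tip [ 0.413 -0.277  0.132] [ 0.398 -0.269  0.132] [ 0.401 -0.277  0.127] 0.0014 0.487
seal [ 0.509 -0.402  0.02 ] [ 0.499 -0.397  0.02 ] [ 0.502 -0.403  0.016] 0.001 0.644
sleeve [0.612 0.228 0.016] [0.605 0.23  0.016] [0.608 0.229 0.013] 0.0038 0.649
imp [0.41  0.233 0.032] [0.393 0.241 0.032] [0.397 0.239 0.026] 0.0041 0.463
cap [0.519 0.416 0.034] [0.511 0.423 0.034] [0.513 0.421 0.03 ] 0.0002 0.664
old [ 0.483 -0.101  0.02 ] [ 0.474 -0.095  0.02 ] [ 0.477 -0.1    0.016] 0.0003 0.487
socket [0.485 0.093 0.05 ] [0.488 0.086 0.05 ] [0.487 0.09  0.052] 0.0031 0.495
dish [ 0.62  -0.236  0.02 ] [ 0.612 -0.235  0.02 ] [ 0.614 -0.236  0.017] 0.0037 0.658
tape [0.644 0.006 0.048] [0.644 0.004 0.048] [0.644 0.005 0.048] 0.0018 0.644
purp [0.576 0.478 0.034] [0.569 0.484 0.034] [0.571 0.483 0.031] 0.0003 0.748
big [0.643 0.451 0.016] [0.645 0.448 0.016] [0.644 0.449 0.017] 0.0005 0.785
```

play_rows:
  steps:
    - [[-4.5,-39.9,8.5,0,0,-1.341,1],[-4.5,-39.9,8.5,0,0,-1.341,1],[-4.5,-39.9,8.5,0,0,-1.341,1],[-4.5,-39.9,8.5,0,0,-1.341,1],[-4.5,-39.9,8.5,0,0,-1.341,1],[-4.5,-39.9,8.5,0,0,-1.341,1],[-4.5,-39.9,8.5,0,0,-1.341,1],[-4.5,-39.9,8.5,0,0,-1.341,1],[-4.5,-39.9,8.5,0,0,-1.341,1],[-4.5,-39.9,8.5,0,0,-1.341,1],[-4.5,-39.9,8.5,0,0,-1.341,1],[-4.5,-39.9,8.5,0,0,-1.341,1],[-4.5,-39.9,8.5,0,0,-1.341,1],[-4.5,-39.9,8.5,0,0,-1.341,1]]
  force: 30

```text
time_s: 1.42
ee_pos: [0.5028, -0.4013, 0.1205]
eef_rot: [-3.141, -0.0, -0.004]
force: [-0.0, -0.1, 0.5]
grip_width: 0.0941
```

Run:
```python
from h import *
c=cam("wrist","w1"); o=ctrl.get_obs(); print(o["time_s"],o["ee_pos"],o["eef_rot"],o["force"])
print(proj(c,[.503,-.4,.02]),proj(c,[.405,-.274,.132]))
```

```text
1.4667 [ 0.50272379 -0.40139795  0.12067918] [-3.14144940e+00 -2.09159889e-04 -3.97950456e-03] [-0.29704381  1.04125938  0.39961308]
[277.57976834 205.45325267] [54.40046867 -1.40350663]
```

View pics/w1.png

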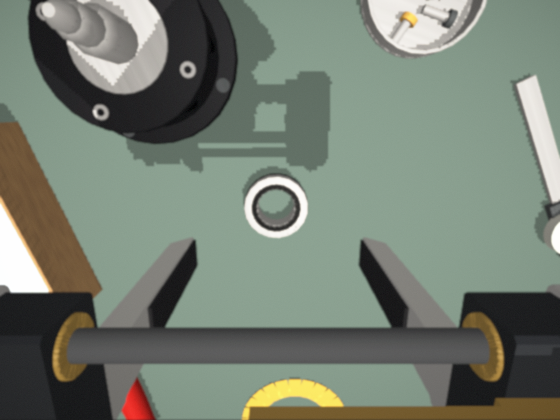

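The wrist view shows the seal's top ring centred at about (276,206) and the shaft tip at about (44,10).

```bash
cat >> h.py <<'E'
def ring(c,mask,z,uv=(278,206),R=90):
    m=np.zeros(mask.shape,np.uint8); cv2.circle(m,uv,R,255,-1); m&=mask
    cs,_=cv2.findContours(m,cv2.RETR_EXTERNAL,cv2.CHAIN_APPROX_NONE); k=max(cs,key=cv2.contourArea)
    P=np.array([atz(c,*q,z)[:2] for q in cv2.convexHull(k)[:,0].astype(float)])
    (x,y),r=cv2.minEnclosingCircle((P*1000).astype(np.float32)); A=np.c_[2*P,np.ones(len(P))]
    a=np.linalg.lstsq(A,(P**2).sum(1),rcond=None)[0]; rr=np.sqrt(a[2]+a[0]**2+a[1]**2)
    return a[:2].round(4),rr.round(4),(x,y,r),cv2.boundingRect(k)
E
python3 - <<'E'
from h import *
c=cam("wrist"); g=c["frame"].min(2)
print(ring(c,((g>200)*255).astype(np.uint8),.02), ctrl.get_obs()["ee_pos"])
E
```

```text
(array([ 0.5015, -0.4021]), np.float64(0.0271), (501.48846435546875, -402.1522216796875, 27.22871971130371), (245, 177, 63, 61)) [ 0.50277368 -0.40142274  0.12073675]
```

play_rows:
  steps:
    - [[-0.13,0.07,4,0,0,0,1],[-0.13,0.07,8,0,0,0,1],[-0.13,0.07,10.5,0,0,0,1],[-0.13,0.07,11.4,0,0,0,1],[-0.13,0.07,11.5,0,0,0,1],[-0.13,0.07,11.5,0,0,0,1],[-0.13,0.07,11.5,0,0,0,0.3],[-0.13,0.07,11.5,0,0,0,0.3],[-0.13,0.07,11.5,0,0,0,0.3],[-0.13,0.07,11.5,0,0,0,0.3],[-0.13,0.07,11.5,0,0,0,0.3],[-0.13,0.07,11.5,0,0,0,0.3]]
  force: 30

```text
time_s: 2.52
ee_pos: [0.5016, -0.4021, 0.006]
eef_rot: [3.141, -0.001, -0.003]
force: [-1.8, -0.1, 0.1]
grip_width: 0.0574
```

play_rows:
  steps:
    - [[-0.13,0.07,0,0,0,0,0.3],[0,0,-2,0,0,0,0.3],[0,0,-5,0,0,0,0.3],[0,0,-9,0,0,0,0.3],[0,0,-13,0,0,0,0.3],[-2,-1,-17,0,0,0,0.3],[-5,-3,-18.4,0,0,0,0.3],[-8,-5,-18.4,0,0,0,0.3],[-9.7,-6.5,-18.4,0,0,0,0.3],[-9.7,-6.5,-18.4,0,0,0,0.3],[-9.7,-6.5,-18.4,0,0,0,0.3],[-9.7,-6.5,-18.4,0,0,0,0.3]]
  force: 30

```text
time_s: 3.52
ee_pos: [0.405, -0.3371, 0.19]
eef_rot: [3.141, -0.001, -0.004]
force: [1.1, -0.5, -2.1]
grip_width: 0.056
```

Run:
```python
from h import *
c=cam("wrist"); o=ctrl.get_obs(); print(o["time_s"],o["ee_pos"],o["eef_rot"],o["force"],o["grip_width"])
print(proj(c,[.405,-.274,.132]))
np.savez("w2.npz",frame=c["frame"],fovy=c["fovy"],cx=c["cx"],cy=c["cy"],world_to_cam=c["world_to_cam"])
f=c["frame"][20:320,130:430]; cv2.imwrite("pics/w2.png",cv2.resize(f,None,fx=2,fy=2,interpolation=cv2.INTER_CUBIC))
```

```text
3.5667 [ 0.40509657 -0.33716701  0.18977516] [ 3.14153313e+00 -4.61001196e-04 -3.48639462e-03] [ 0.82201631  0.91804727 -2.51693453] 0.055367327611784936
[276.9959044  135.73861443]
```

View pics/w2.png

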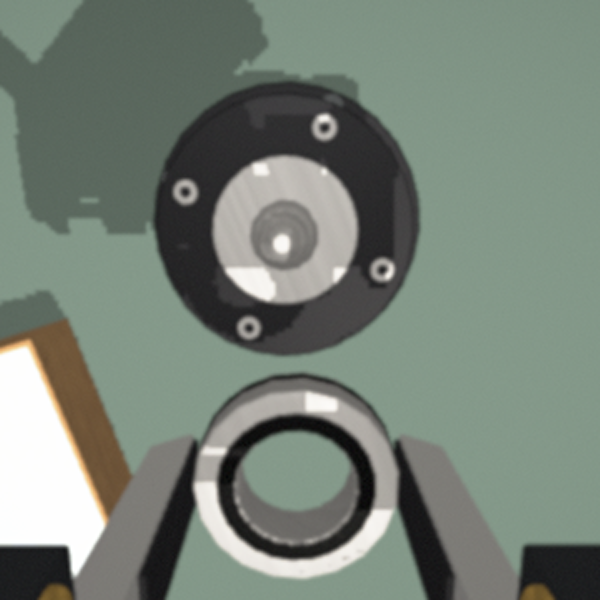

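The crop shows the seal well held, and the lantern's seat disc centred at crop (285,230), i.e. frame (272.5,135), with the 28 mm shaft at about (272,137).

Run:
```python
from h import *
c=dict(np.load("w2.npz")); c={k:(v if v.ndim else float(v)) for k,v in c.items()}
for n,a,z in [("seat",(285,230),.066),("s28",(284,235),.095),("tip",(283,241),.132)]:
    u,v=130+a[0]/2-.25,20+a[1]/2-.25; print(n,atz(c,u,v,z).round(4))
# edges
g=cv2.cvtColor(c["frame"],cv2.COLOR_BGR2GRAY); 
print(ring(c,((g>110)*255).astype(np.uint8),.066,(272,135),42))
cr=cv2.resize(c["frame"][95:175,232:312],None,fx=7,fy=7,interpolation=cv2.INTER_CUBIC); cv2.imwrite("pics/w2b.png",cr)
r=(190,192)
h=cv2.HoughCircles(cv2.resize(g[60:210,200:350],None,fx=4,fy=4,interpolation=cv2.INTER_CUBIC),cv2.HOUGH_GRADIENT,1.5,20,param1=60,param2=40,minRadius=20,maxRadius=180)
if h is not None:
  for x,y,rr in h[0][:6]: print(200+x/4,60+y/4,rr/4)
print("seal held top centre proj at", proj(c,[.4051,-.3371,.2045]))
```

```text
seat [ 0.4007 -0.2774  0.066 ]
s28 [ 0.4007 -0.2776  0.095 ]
tip [ 0.401  -0.2771  0.132 ]
(array([ 0.4006, -0.2781]), np.float64(0.0322), (400.53338623046875, -278.1859130859375, 32.651885986328125), (236, 98, 73, 74))
272.1875 134.8125 36.762497
266.5625 137.0625 42.725
247.8125 139.3125 39.425003
297.6875 124.6875 42.725
281.9375 137.8125 26.6375
271.4375 125.8125 28.662498
seal held top centre proj at [277.37220717 265.14152793]
```

View pics/w2b.png

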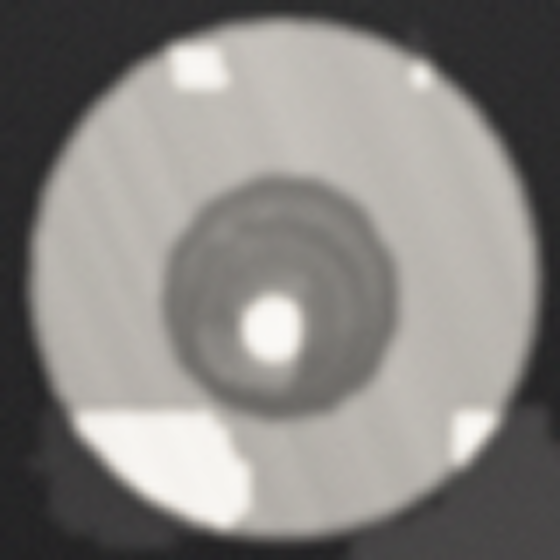

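play_rows:
  steps:
    - [[-0.2,-3,0,0,0,0,0.3],[-0.46,-5.95,0,0,0,0,0.3],[-0.46,-5.95,1,0,0,0,0.3],[-0.46,-5.95,2,0,0,0,0.3],[-0.46,-5.95,4,0,0,0,0.3],[-0.46,-5.95,6,0,0,0,0.3],[-0.46,-5.95,8,0,0,0,0.3],[-0.46,-5.95,8.6,0,0,0,0.3],[-0.46,-5.95,8.6,0,0,0,0.3],[-0.46,-5.95,8.6,0,0,0,0.3]]

```text
time_s: 4.4
ee_pos: [0.401, -0.2782, 0.1039]
eef_rot: [-3.142, -0.0, -0.004]
force: [-0.6, 0.0, -1.7]
grip_width: 0.0559
```

Run:
```python
from h import *
c=cam("wrist","w3"); o=ctrl.get_obs(); print(o["time_s"],o["ee_pos"],o["eef_rot"],o["force"],o["grip_width"])
cr=cv2.resize(c["frame"][150:390,130:430],None,fx=2,fy=2,interpolation=cv2.INTER_CUBIC); cv2.imwrite("pics/w3.png",cr)
```

```text
4.45 [ 0.40120097 -0.27831592  0.10447686] [ 3.14090210e+00 -1.14844177e-03 -3.73205291e-03] [ 0.80085153 -0.87165034 -1.96945228] 0.05578308022359087
```

View pics/w3.png

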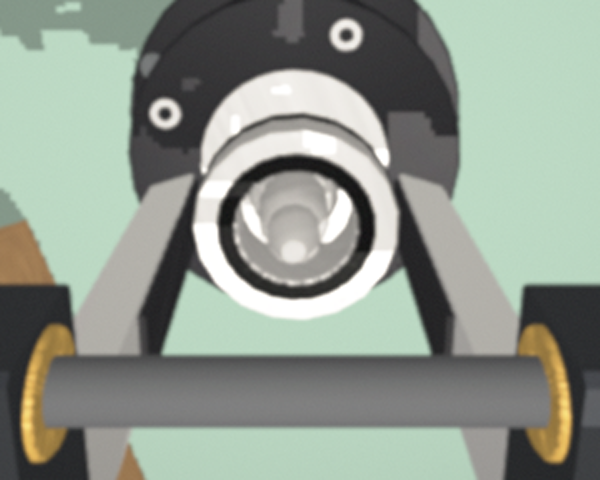

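The seal is ringed round the shaft, with the tip at crop (293,247) inside the bore, and no contact force. Lowering on.

play_rows:
  steps:
    - [[0,-0.03,0.6,0,0,0,0.3],[0,-0.03,1.2,0,0,0,0.3],[0,-0.03,1.8,0,0,0,0.3],[0,-0.03,2.4,0,0,0,0.3],[0,-0.03,2.8,0,0,0,0.3],[0,-0.03,3.0,0,0,0,0.3],[0,-0.03,3.1,0,0,0,0.3],[0,-0.03,3.15,0,0,0,0.3],[0,-0.03,3.2,0,0,0,0.3],[0,-0.03,3.2,0,0,0,0.3],[0,-0.03,3.2,0,0,0,0.3]]

```text
time_s: 5.37
ee_pos: [0.4013, -0.2781, 0.0726]
eef_rot: [3.141, -0.001, -0.004]
force: [-0.4, 0.1, -2.3]
grip_width: 0.056
```

play_rows:
  steps:
    - [[0,0,0.05,0,0,0,0.3],[0,0,0.1,0,0,0,0.3],[0,0,0.1,0,0,0,0.3],[0,0,0.1,0,0,0,0.3]]

```text
time_s: 5.7
ee_pos: [0.4014, -0.2782, 0.072]
eef_rot: [3.14, -0.002, -0.004]
force: [-1.1, 1.2, 4.1]
grip_width: 0.0558
```

play_rows:
  steps:
    - [[0,0,0.1,0,0,0,0.6],[0,0,0.1,0,0,0,1],[0,0,0.1,0,0,0,1],[0,0,0.1,0,0,0,1],[0,0,-3,0,0,0,1],[0,0,-7,0,0,0,1],[0,0,-11,0,0,0,1],[2,-5,-12,0,0,0.0,1],[20.7,-50.7,-9,0,0,0.004,1],[20.7,-50.7,-9,0,0,0.004,1],[20.7,-50.7,-9,0,0,0.004,1],[20.7,-50.7,-9,0,0,0.004,1],[20.7,-50.7,-9,0,0,0.004,1],[20.7,-50.7,-9,0,0,0.004,1],[20.7,-50.7,-9,0,0,0.004,1],[20.7,-50.7,-9,0,0,0.004,1],[20.7,-50.7,-9,0,0,0.004,1],[20.7,-50.7,-4.8,0,0,0.004,1],[20.7,-50.7,-4.8,0,0,0.004,1],[20.7,-50.7,-4.8,0,0,0.004,1]]

```text
time_s: 7.37
ee_pos: [0.6048, 0.2163, 0.1245]
eef_rot: [3.141, -0.002, -0.008]
force: [0.5, -0.2, 0.4]
grip_width: 0.0938
```

Run:
```python
from h import *
c=cam("wrist","w4"); o=ctrl.get_obs(); print(o["time_s"],o["ee_pos"],o["eef_rot"],o["force"],o["grip_width"])
hsv=cv2.cvtColor(c["frame"],cv2.COLOR_BGR2HSV); m=cv2.inRange(hsv,(12,100,60),(32,255,255))
print(ring(c,m,.016)); s=cam("side"); cv2.imwrite("pics/s4.png",cv2.resize(s["frame"][110:200,290:420],None,fx=5,fy=5,interpolation=cv2.INTER_CUBIC))
a=cv2.resize(c["frame"],(400,300)); b=cv2.resize(s["frame"][110:200,310:410],(333,300),interpolation=cv2.INTER_CUBIC); cv2.imwrite("pics/c4.png",np.hstack([a,b]))
```

```text
7.4167 [0.60462593 0.22130896 0.11997563] [ 3.14028681e+00  2.70158941e-03 -4.42206944e-03] [ 1.219803    5.65456023 -2.50131895] 0.09378084866169933
(array([0.6057, 0.2339]), np.float64(0.0239), (605.6341552734375, 234.08786010742188, 24.214399337768555), (251, 157, 55, 55))
```

View pics/c4.png

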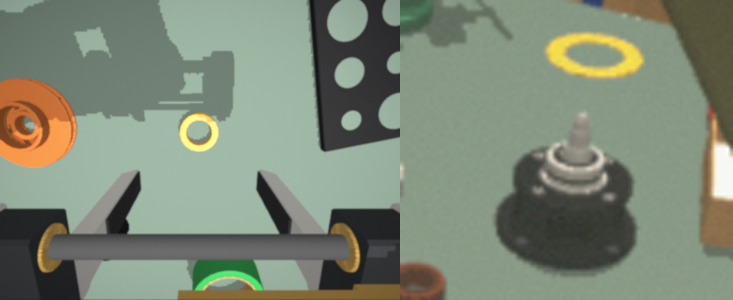

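The left half shows the small brass ring near the image centre, at about (199,132) of 400x300. The right half shows the seal seated round the shaft. The arm was still settling, so I'll repeat the sleeve measurement.

Run:
```python
from h import *
c=cam("wrist"); o=ctrl.get_obs(); 
hsv=cv2.cvtColor(c["frame"],cv2.COLOR_BGR2HSV); m=cv2.inRange(hsv,(12,100,60),(32,255,255))
print(ring(c,m,.016)); o=ctrl.get_obs();print(o["ee_pos"],o["eef_rot"],o["joint_vel"].round(3))
```

```text
(array([0.6057, 0.234 ]), np.float64(0.0239), (605.5311279296875, 234.12716674804688, 24.33135223388672), (253, 160, 55, 55))
[0.60377787 0.2161025  0.12266844] [ 3.13948635e+00  1.78393103e-03 -4.75648876e-03] [-0.052 -0.072  0.028 -0.004  0.004 -0.021]
```

play_rows:
  steps:
    - [[0.2,-1.8,4,0,0,-0.005,1],[0.2,-1.8,4,0,0,-0.005,1],[0.2,-1.8,4,0,0,-0.005,1],[0.2,-1.8,4,0,0,-0.005,1],[0.2,-1.8,4,0,0,-0.005,1]]

```text
time_s: 7.93
ee_pos: [0.6066, 0.2332, 0.0849]
eef_rot: [3.14, -0.001, -0.001]
force: [-0.3, 0.6, -0.6]
grip_width: 0.094
```

play_rows:
  steps:
    - [[-0.09,-0.08,3,0,0,0,1],[-0.09,-0.08,6,0,0,0,1],[-0.09,-0.08,7.5,0,0,0,1],[-0.09,-0.08,7.9,0,0,0,1],[-0.09,-0.08,7.9,0,0,0,1],[-0.09,-0.08,7.9,0,0,0,0.3],[-0.09,-0.08,7.9,0,0,0,0.3],[-0.09,-0.08,7.9,0,0,0,0.3],[-0.09,-0.08,7.9,0,0,0,0.3],[-0.09,-0.08,7.9,0,0,0,0.3],[-0.09,-0.08,7.9,0,0,0,0.3],[-0.09,-0.08,7.9,0,0,0,0.3]]
  force: 30

```text
time_s: 8.93
ee_pos: [0.6058, 0.2339, 0.006]
eef_rot: [3.14, -0.001, -0.001]
force: [-0.4, -0.2, 0.8]
grip_width: 0.0508
```

play_rows:
  steps:
    - [[0,0,0,0,0,0,0.3],[0,0,0,0,0,0,0.3],[0,0,-3,0,0,0,0.3],[0,0,-7,0,0,0,0.3],[0,0,-11,0,0,0,0.3],[0,0,-15,0,0,0,0.3],[-1,3,-16,0,0,0,0.3],[-2.5,7,-16,0,0,0,0.3],[-4.1,11,-16,0,0,0,0.3],[-5.7,15,-16,0,0,0,0.3],[-7.3,19,-16,0,0,0,0.3],[-8.8,23,-16,0,0,0,0.3],[-10.4,27,-16,0,0,0,0.3],[-12,31,-16,0,0,0,0.3],[-13.5,35,-16,0,0,0,0.3],[-15,39,-16,0,0,0,0.3],[-16.6,43,-16,0,0,0,0.3],[-18.2,46,-16,0,0,0,0.3],[-19.5,49,-16,0,0,0,0.3],[-20.5,51.15,-16,0,0,0,0.3]]

```text
time_s: 10.6
ee_pos: [0.3986, -0.2799, 0.1666]
eef_rot: [3.14, -0.001, -0.003]
force: [0.8, 0.2, -1.3]
grip_width: 0.0473
```

play_rows:
  steps:
    - [[0,0,0,0,0,0,0.3],[0,0,0,0,0,0,0.3]]

```text
time_s: 10.77
ee_pos: [0.3979, -0.2807, 0.1665]
eef_rot: [3.14, -0.001, -0.005]
force: [0.3, 0.3, -0.5]
grip_width: 0.0474
```

play_rows:
  steps:
    - [[0.28,-0.31,0,0,0,-0.004,0.3],[0.28,-0.31,0,0,0,-0.004,0.3],[0.28,-0.31,0.5,0,0,-0.004,0.3],[0.28,-0.31,1.5,0,0,-0.004,0.3],[0.28,-0.31,2.5,0,0,-0.004,0.3],[0.28,-0.31,3.5,0,0,-0.004,0.3],[0.28,-0.31,4.5,0,0,-0.004,0.3],[0.28,-0.31,5.5,0,0,-0.004,0.3],[0.28,-0.31,6.2,0,0,-0.004,0.3],[0.28,-0.31,6.2,0,0,-0.004,0.3],[0.28,-0.31,6.2,0,0,-0.004,0.3]]

```text
time_s: 11.68
ee_pos: [0.4007, -0.2777, 0.1042]
eef_rot: [3.14, -0.0, -0.001]
force: [0.7, -0.4, -1.4]
grip_width: 0.0473
```

play_rows:
  steps:
    - [[0,0,0.4,0,0,0,0.3],[0,0,0.8,0,0,0,0.3],[0,0,1.0,0,0,0,0.3],[0,0,1.1,0,0,0,0.3],[0,0,1.15,0,0,0,0.3],[0,0,1.2,0,0,0,0.3],[0,0,1.25,0,0,0,0.3],[0,0,1.25,0,0,0,0.3],[0,0,1.25,0,0,0,0.3]]

```text
time_s: 12.43
ee_pos: [0.4007, -0.2778, 0.0919]
eef_rot: [3.14, -0.0, -0.001]
force: [0.5, -0.2, 1.3]
grip_width: 0.0471
```

play_rows:
  steps:
    - [[0,0,0.08,0,0,0,0.3],[0,0,0.08,0,0,0,0.6],[0,0,0.05,0,0,0,1],[0,0,0.05,0,0,0,1],[0,0,0.05,0,0,0,1],[0,0,-2,0,0,0,1],[0,0,-5,0,0,0,1],[0,0,-8,0,0,0,1],[0,-4,-8,0,0,0.0,1],[0,-51.6,-6,0,0,0,1],[0,-51.6,-6,0,0,0,1],[0,-51.6,-6,0,0,0,1],[0,-51.6,-6,0,0,0,1],[0,-51.6,-6,0,0,0,1],[0,-51.6,-6,0,0,0,1],[0,-51.6,-6,0,0,0,1],[0,-51.6,-6,0,0,0,1],[0,-51.6,-6,0,0,0,1],[0,-51.6,-6,0,0,0,1],[0,-51.6,-6,0,0,0,1]]

```text
time_s: 14.1
ee_pos: [0.4008, 0.2224, 0.152]
eef_rot: [3.14, -0.001, -0.001]
force: [-0.7, -1.0, -0.7]
grip_width: 0.094
```

play_rows:
  steps:
    - [[0,0,0,0,0,0,1],[0,0,0,0,0,0,1],[0,0,0,0,0,0,1],[0,0,0,0,0,0,1]]

```text
time_s: 14.43
ee_pos: [0.4009, 0.2214, 0.152]
eef_rot: [3.14, -0.001, -0.002]
force: [-0.6, 0.3, -0.6]
grip_width: 0.0942
```

Run:
```python
from h import *
c=cam("wrist"); o=ctrl.get_obs(); print(o["time_s"],o["ee_pos"],o["eef_rot"],o["joint_vel"].round(3))
s=cam("side")
np.savez("w5.npz",frame=c["frame"],fovy=c["fovy"],cx=c["cx"],cy=c["cy"],world_to_cam=c["world_to_cam"])
a=cv2.resize(c["frame"][90:330,130:430],(500,400),interpolation=cv2.INTER_CUBIC); b=cv2.resize(s["frame"][120:200,330:390],(300,400),interpolation=cv2.INTER_CUBIC); cv2.imwrite("pics/c5.png",np.hstack([a,b]))
```

```text
14.4833 [0.40104919 0.2213066  0.15210798] [ 3.14034673e+00 -9.89743710e-04 -2.60786699e-03] [-0.003 -0.001 -0.002 -0.001  0.001  0.004]
```

View pics/c5.png

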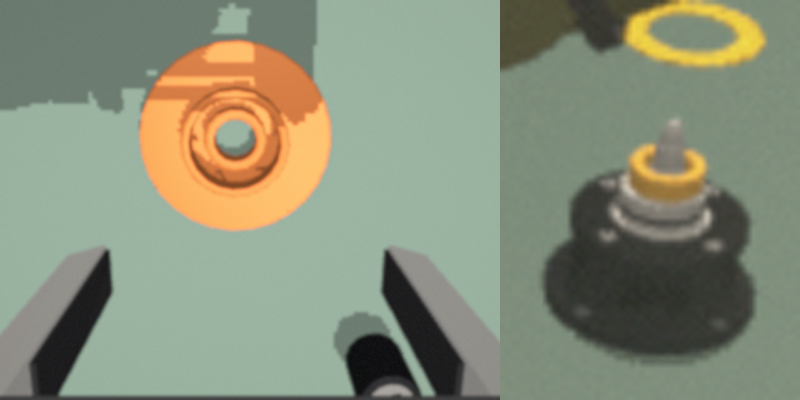

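The left half shows the impeller disc centred at about (235,136), with its bore near (236,139) and the socket clear of the fingers. The right half shows the sleeve seated on the seal.

Run:
```python
from h import *
c=dict(np.load("w5.npz")); c={k:(v if v.ndim else float(v)) for k,v in c.items()}
hsv=cv2.cvtColor(c["frame"],cv2.COLOR_BGR2HSV); m=cv2.inRange(hsv,(3,110,60),(22,255,255))
print(ring(c,m,.016,(271,171),75)); print(atz(c,130+236*.6,90+139*.6,.018),atz(c,130+235*.6,90+138*.6,.032))
```

```text
(array([0.3947, 0.2444]), np.float64(0.0543), (394.70184326171875, 244.517822265625, 54.497413635253906), (214, 114, 115, 114))
[0.39559804 0.24460423 0.018     ] [0.39531516 0.24763389 0.032     ]
```

play_rows:
  steps:
    - [[-0.6,-2.33,2,0,0,-0.002,1],[-0.6,-2.33,5,0,0,-0.002,1],[-0.6,-2.33,8,0,0,-0.002,1],[-0.6,-2.33,9,0,0,-0.002,1],[-0.6,-2.33,9,0,0,-0.002,1],[-0.6,-2.33,9,0,0,-0.002,1]]

```text
time_s: 15.03
ee_pos: [0.3958, 0.2442, 0.063]
eef_rot: [3.141, -0.001, -0.002]
force: [-0.3, 0.2, 0.2]
grip_width: 0.094
```

play_rows:
  steps:
    - [[-0.08,-0.04,2,0,0,0,1],[-0.08,-0.04,3.5,0,0,0,1],[-0.08,-0.04,4.2,0,0,0,1],[-0.08,-0.04,4.35,0,0,0,1],[-0.08,-0.04,4.35,0,0,0,1],[-0.08,-0.04,4.35,0,0,0,0.3],[-0.08,-0.04,4.35,0,0,0,0.3],[-0.08,-0.04,4.35,0,0,0,0.3],[-0.08,-0.04,4.35,0,0,0,0.3],[-0.08,-0.04,4.35,0,0,0,0.3],[-0.08,-0.04,4.35,0,0,0,0.3],[-0.08,-0.04,4.35,0,0,0,0.3]]
  force: 45

```text
time_s: 16.03
ee_pos: [0.395, 0.2446, 0.0197]
eef_rot: [3.141, -0.001, -0.002]
force: [-1.4, -0.0, 4.5]
grip_width: 0.0595
```

play_rows:
  steps:
    - [[0,0,0,0,0,0,0.3],[0,0,-1,0,0,0,0.3],[0,0,-4,0,0,0,0.3],[0,0,-8,0,0,0,0.3],[0,0,-12,0,0,0,0.3],[0,1,-15,0,0,0,0.3],[0,4,-17,0,0,0,0.3],[0,8,-17,0,0,0,0.3],[0,12,-17,0,0,0,0.3],[0,16,-17,0,0,0,0.3],[0,20,-17,0,0,0,0.3],[0.1,24,-17,0,0,0,0.3],[0.2,28,-17,0,0,0,0.3],[0.3,32,-17,0,0,0,0.3],[0.4,36,-17,0,0,0,0.3],[0.5,40,-17,0,0,0,0.3],[0.6,44,-17,0,0,0,0.3],[0.67,48,-17,0,0,0,0.3],[0.67,50.5,-17,0,0,0,0.3],[0.67,52.2,-17,0,0,0,0.3]]

```text
time_s: 17.7
ee_pos: [0.3997, -0.2796, 0.1901]
eef_rot: [3.141, -0.0, -0.004]
force: [0.7, 0.4, -5.8]
grip_width: 0.0593
```

play_rows:
  steps:
    - [[0,0,0,0,0,0,0.3],[0,0,0,0,0,0,0.3],[0,0,0,0,0,0,0.3]]

```text
time_s: 17.95
ee_pos: [0.3995, -0.2789, 0.1899]
eef_rot: [-3.141, 0.0, -0.004]
force: [0.8, 0.6, -5.5]
grip_width: 0.0595
```

play_rows:
  steps:
    - [[0.12,-0.13,0,0,0,-0.004,0.3],[0.12,-0.13,1,0,0,-0.004,0.3],[0.12,-0.13,2,0,0,-0.004,0.3],[0.12,-0.13,3,0,0,-0.004,0.3],[0.12,-0.13,4,0,0,-0.004,0.3],[0.12,-0.13,5,0,0,-0.004,0.3],[0.12,-0.13,5.3,0,0,-0.004,0.3],[0.12,-0.13,5.3,0,0,-0.004,0.3],[0.12,-0.13,5.3,0,0,-0.004,0.3]]

```text
time_s: 18.7
ee_pos: [0.4007, -0.2777, 0.137]
eef_rot: [-3.141, 0.001, -0.0]
force: [0.2, 0.7, -6.3]
grip_width: 0.0594
```

Run:
```python
from h import *
c=cam("wrist"); o=ctrl.get_obs(); print(o["time_s"],o["ee_pos"],o["eef_rot"],o["force"])
s=cam("side"); print(proj(c,[.4007,-.2776,.132]))
a=cv2.resize(c["frame"][180:340,200:360],(500,500),interpolation=cv2.INTER_CUBIC); b=cv2.resize(s["frame"][100:200,330:390],(300,500),interpolation=cv2.INTER_CUBIC); cv2.imwrite("pics/c6.png",np.hstack([a,b]))
```

```text
18.75 [ 0.40082288 -0.27774881  0.13728341] [3.14139760e+00 4.69919119e-05 5.46658537e-05] [ 0.01977813  0.15061893 -5.35020616]
[277.15546947 250.57320727]
```

View pics/c6.png

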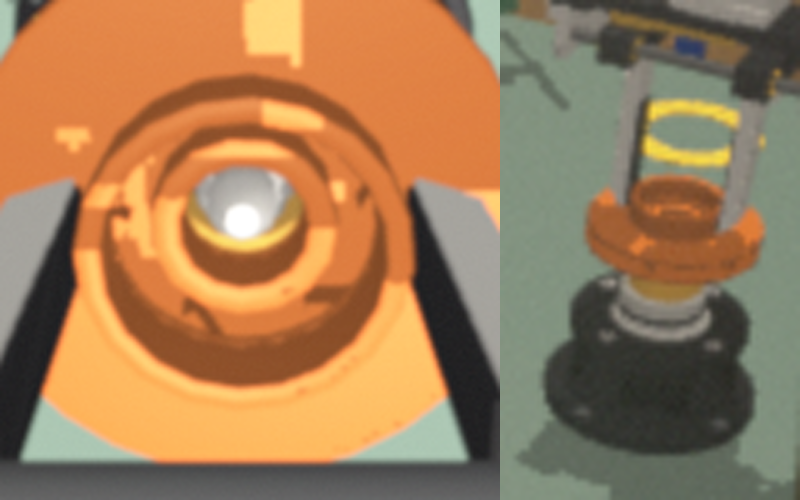

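The shaft tip shows in the impeller bore at crop (243,220), centred left to right. The impeller is level just above the sleeve.

play_rows:
  steps:
    - [[0,0,0.3,0,0,0,0.3],[0,0,0.6,0,0,0,0.3],[0,0,0.9,0,0,0,0.3],[0,0,1.2,0,0,0,0.3],[0,0,1.35,0,0,0,0.3],[0,0,1.45,0,0,0,0.3],[0,0,1.52,0,0,0,0.3],[0,0,1.52,0,0,0,0.3],[0,0,1.52,0,0,0,0.3]]

```text
time_s: 19.55
ee_pos: [0.4009, -0.2778, 0.1223]
eef_rot: [3.141, -0.0, 0.0]
force: [-0.4, 0.9, -5.5]
grip_width: 0.0595
```

play_rows:
  steps:
    - [[0,0,0.05,0,0,0,0.3],[0,0,0.1,0,0,0,0.3],[0,0,0.1,0,0,0,0.3],[0,0,0.1,0,0,0,0.3]]

```text
time_s: 19.88
ee_pos: [0.401, -0.2779, 0.1217]
eef_rot: [3.141, -0.001, 0.0]
force: [-1.9, 2.3, 1.5]
grip_width: 0.0593
```

play_rows:
  steps:
    - [[0,0,0.1,0,0,0,0.3],[0,0,0.1,0,0,0,0.8],[0,0,0.05,0,0,0,1],[0,0,0.05,0,0,0,1],[0,0,0.0,0,0,0,1],[0,0,-2,0,0,0,1],[0,0,-5,0,0,0,1],[0,-4,-6,0,0,0,1],[11.2,-70,-5,0,0,0,1],[11.2,-70,-5,0,0,0,1],[11.2,-70,-5,0,0,0,1],[11.2,-70,-5,0,0,0,1],[11.2,-70,-5,0,0,0,1],[11.2,-70,-5,0,0,0,1],[11.2,-70,-5,0,0,0,1],[11.2,-70,-5,0,0,0,1],[11.2,-70,-5,0,0,0,1],[11.2,-70,-5,0,0,0,1],[11.2,-70,-5,0,0,0,1],[11.2,-70,-5,0,0,0,1]]

```text
time_s: 21.55
ee_pos: [0.4845, 0.2574, 0.1739]
eef_rot: [3.141, -0.001, 0.0]
force: [-0.3, -0.5, -0.8]
grip_width: 0.0943
```

play_rows:
  steps:
    - [[2.85,-16.2,2.4,0,0,0,1],[2.85,-16.2,2.4,0,0,0,1],[2.85,-16.2,2.4,0,0,0,1],[2.85,-16.2,2.4,0,0,0,1],[2.85,-16.2,2.4,0,0,0,1],[2.85,-16.2,2.4,0,0,0,1],[2.85,-16.2,2.4,0,0,0,1],[2.85,-16.2,2.4,0,0,0,1],[2.85,-16.2,2.4,0,0,0,1]]

```text
time_s: 22.3
ee_pos: [0.5134, 0.4183, 0.1507]
eef_rot: [3.142, -0.002, -0.001]
force: [0.2, -1.3, -0.7]
grip_width: 0.094
```

Run:
```python
from h import *
c=cam("wrist"); o=ctrl.get_obs(); print(o["time_s"],o["ee_pos"],o["eef_rot"],o["joint_vel"].round(3))
s=cam("side")
np.savez("w7.npz",frame=c["frame"],fovy=c["fovy"],cx=c["cx"],cy=c["cy"],world_to_cam=c["world_to_cam"])
a=cv2.resize(c["frame"][120:280,200:360],(500,500),interpolation=cv2.INTER_CUBIC); b=cv2.resize(s["frame"][110:200,333:387],(300,500),interpolation=cv2.INTER_CUBIC); cv2.imwrite("pics/c7.png",np.hstack([a,b]))
```

```text
22.35 [0.51339161 0.41839837 0.15071797] [ 3.14155812e+00 -2.04849290e-03 -9.85844017e-04] [ 0.005  0.005 -0.004  0.001  0.001  0.001]
```

View pics/c7.png

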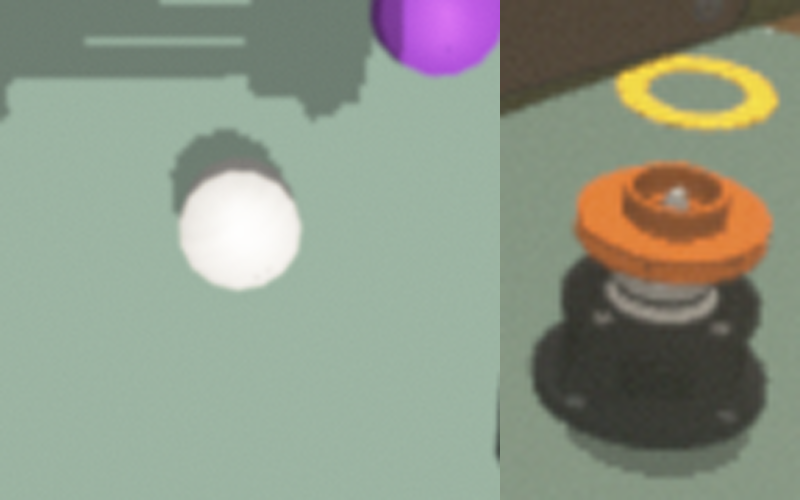

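The left half shows the cap as a white disc centred at crop (240,230), with the purple look-alike clear to the upper right. The right half shows the impeller home and level.

Run:
```python
from h import *
c=dict(np.load("w7.npz")); c={k:(v if v.ndim else float(v)) for k,v in c.items()}
print(ring(c,((c["frame"].min(2)>195)*255).astype(np.uint8),.028,(276,193),40)); print(atz(c,276.6,193,.028))
```

```text
(array([0.5127, 0.4246]), np.float64(0.0176), (512.6817626953125, 424.54302978515625, 17.877412796020508), (258, 175, 38, 38))
[0.51292445 0.42533391 0.028     ]
```

play_rows:
  steps:
    - [[-0.06,-0.65,3,0,0,0,1],[-0.06,-0.65,6,0,0,0,1],[-0.06,-0.65,9,0,0,0,1],[-0.06,-0.65,9,0,0,0,1],[-0.06,-0.65,9,0,0,0,1],[-0.06,-0.65,9,0,0,0,1]]

```text
time_s: 22.9
ee_pos: [0.5138, 0.4254, 0.063]
eef_rot: [-3.14, -0.004, -0.001]
force: [0.3, 0.2, 1.1]
grip_width: 0.0943
```

play_rows:
  steps:
    - [[-0.1,0.05,2,0,0,0,1],[-0.1,0.05,3.7,0,0,0,1],[-0.1,0.05,4.4,0,0,0,1],[-0.1,0.05,4.5,0,0,0,1],[-0.1,0.05,4.5,0,0,0,1],[-0.1,0.05,4.5,0,0,0,0.1],[-0.1,0.05,4.5,0,0,0,0.1],[-0.1,0.05,4.5,0,0,0,0.1],[-0.1,0.05,4.5,0,0,0,0.1],[-0.1,0.05,4.5,0,0,0,0.1],[-0.1,0.05,4.5,0,0,0,0.1],[-0.1,0.05,4.5,0,0,0,0.1],[-0.1,0.05,4.5,0,0,0,0.1],[-0.1,0.05,4.5,0,0,0,0.1],[-0.1,0.05,4.5,0,0,0,0.1]]
  force: 30

```text
time_s: 24.15
ee_pos: [0.5129, 0.4249, 0.018]
eef_rot: [-3.14, -0.004, -0.001]
force: [-1.2, -0.2, 0.4]
grip_width: 0.0348
```

play_rows:
  steps:
    - [[0,0,-1,0,0,0,0.1],[0,0,-4,0,0,0,0.1],[0,0,-8,0,0,0,0.1],[0,0,-12,0,0,0,0.1],[0,1,-15,0,0,0,0.1],[-0.5,4,-17,0,0,0,0.1],[-1,7,-17,0,0,0,0.1],[-1.5,10.5,-17,0,0,0,0.1],[-2,14,-17,0,0,0,0.1],[-2.7,17.5,-17,0,0,0,0.1],[-3.3,21,-17,0,0,0,0.1],[-3.9,24.5,-17,0,0,0,0.1],[-4.4,28,-17,0,0,0,0.1],[-5,31.5,-17,0,0,0,0.1],[-5.6,35,-17,0,0,0,0.1],[-6.2,38.5,-17,0,0,0,0.1],[-6.7,42,-17,0,0,0,0.1],[-7.2,45,-17,0,0,0,0.1],[-7.6,47.5,-17,0,0,0,0.1],[-7.8,49,-17,0,0,0,0.1]]

```text
time_s: 25.82
ee_pos: [0.433, -0.0674, 0.1877]
eef_rot: [-3.141, -0.005, -0.003]
force: [0.4, 0.6, -2.1]
grip_width: 0.0347
```

play_rows:
  steps:
    - [[-0.5,3.5,0,0,-0.005,-0.003,0.1],[-1,7,0,0,-0.005,-0.003,0.1],[-1.5,10.5,0,0,-0.005,-0.003,0.1],[-2.1,14,0,0,-0.005,-0.003,0.1],[-2.7,17,0,0,-0.005,-0.003,0.1],[-3,19.5,0,0,-0.005,-0.003,0.1],[-3.17,21,0,0,-0.005,-0.003,0.1],[-3.17,21,0,0,-0.005,-0.003,0.1],[-3.17,21,0,0,-0.005,-0.003,0.1],[-3.17,21,0,0,-0.005,-0.003,0.1],[-3.17,21,0,0,-0.005,-0.003,0.1]]

```text
time_s: 26.73
ee_pos: [0.401, -0.2764, 0.1876]
eef_rot: [-3.141, 0.0, 0.001]
force: [-0.8, -0.4, -2.2]
grip_width: 0.0351
```

play_rows:
  steps:
    - [[-0.03,0.12,0,0,0,0,0.1],[-0.03,0.12,1,0,0,0,0.1],[-0.03,0.12,2,0,0,0,0.1],[-0.03,0.12,3,0,0,0,0.1],[-0.03,0.12,3.5,0,0,0,0.1],[-0.03,0.12,3.8,0,0,0,0.1],[-0.03,0.12,4.0,0,0,0,0.1],[-0.03,0.12,4.1,0,0,0,0.1],[-0.03,0.12,4.1,0,0,0,0.1]]

```text
time_s: 27.48
ee_pos: [0.4007, -0.2776, 0.1466]
eef_rot: [-3.141, -0.0, 0.001]
force: [-0.4, 0.1, -1.5]
grip_width: 0.0347
```

Run:
```python
from h import *
c=cam("wrist"); o=ctrl.get_obs(); print(o["time_s"],o["ee_pos"],o["eef_rot"],o["force"])
s=cam("side")
a=cv2.resize(c["frame"][180:340,200:360],(500,500),interpolation=cv2.INTER_CUBIC); b=cv2.resize(s["frame"][110:200,333:387],(300,500),interpolation=cv2.INTER_CUBIC); cv2.imwrite("pics/c8.png",np.hstack([a,b]))
```

```text
27.5333 [ 0.40078778 -0.27766886  0.14678538] [-3.14089850e+00 -2.75498176e-04  1.24465081e-03] [-0.14217391 -0.52188647 -1.27636715]
```

View pics/c8.png

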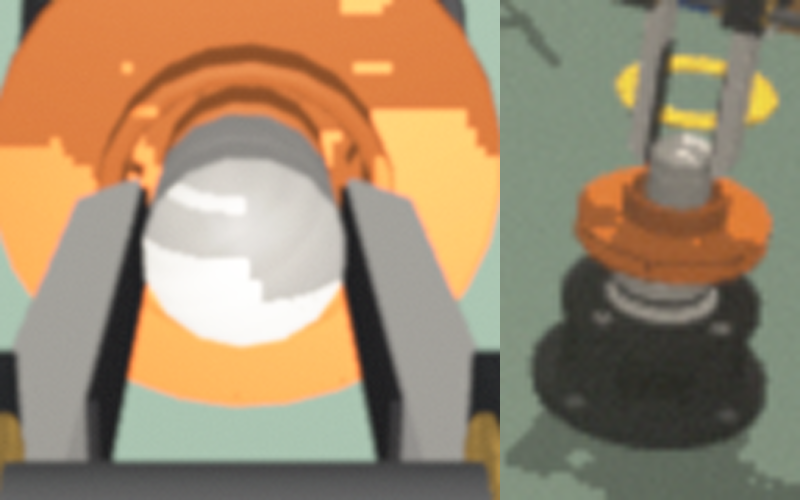

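The cap is over the shaft end, centred in the neck (crop 243 against neck 246), with no contact force. Lowering it to home at TCP 0.138.

play_rows:
  steps:
    - [[0,0,0.2,0,0,0,0.1],[0,0,0.4,0,0,0,0.1],[0,0,0.6,0,0,0,0.1],[0,0,0.75,0,0,0,0.1],[0,0,0.83,0,0,0,0.1],[0,0,0.88,0,0,0,0.1],[0,0,0.88,0,0,0,0.1],[0,0,0.88,0,0,0,0.1]]

```text
time_s: 28.25
ee_pos: [0.4008, -0.2777, 0.1381]
eef_rot: [-3.141, -0.0, 0.001]
force: [-0.2, 0.4, -1.9]
grip_width: 0.0351
```

play_rows:
  steps:
    - [[0,0,0.05,0,0,0,0.1],[0,0,0.1,0,0,0,0.1],[0,0,0.1,0,0,0,0.1],[0,0,0.1,0,0,0,0.1]]

```text
time_s: 28.58
ee_pos: [0.4009, -0.2778, 0.1378]
eef_rot: [-3.141, -0.001, 0.001]
force: [-3.8, 2.4, 8.1]
grip_width: 0.0348
```

play_rows:
  steps:
    - [[0,0,0.05,0,0,0,0.4],[0,0,0,0,0,0,0.7],[0,0,0,0,0,0,1],[0,0,0,0,0,0,1],[0,0,-1,0,0,0,1],[0,0,-4,0,0,0,1],[0,0,-7,0,0,0,1],[0,0,-10,0,0,0,1],[0,-4,-10,0,0,0,1],[0,-8,-10,0,0,0,1],[0,-12,-10,0,0,0,1],[0,-16,-10,0,0,0,1],[0,-16,-10,0,0,0,1],[0,-16,-10,0,0,0,1]]

```text
time_s: 29.75
ee_pos: [0.4008, -0.1165, 0.2388]
eef_rot: [3.141, -0.002, 0.005]
force: [0.5, 0.3, 0.1]
grip_width: 0.0937
```

Run:
```python
from h import *
o=ctrl.get_obs(); print(o["time_s"],o["ee_pos"],o["force"])
s=cam("side");t=cam("scene")
print(proj(s,[.4007,-.2776,.154]),proj(t,[.4007,-.2776,.154]))
a=cv2.resize(t["frame"][150:260,90:200],(450,450),interpolation=cv2.INTER_CUBIC); b=cv2.resize(s["frame"][110:200,320:390],(350,450),interpolation=cv2.INTER_CUBIC); cv2.imwrite("pics/c9.png",np.hstack([a,b]))
```

```text
29.75 [ 0.40083279 -0.11645885  0.2388306 ] [0.49253684 0.26418349 0.10124231]
[365.31902605 138.35363017] [138.40780589 171.45218648]
```

View pics/c9.png

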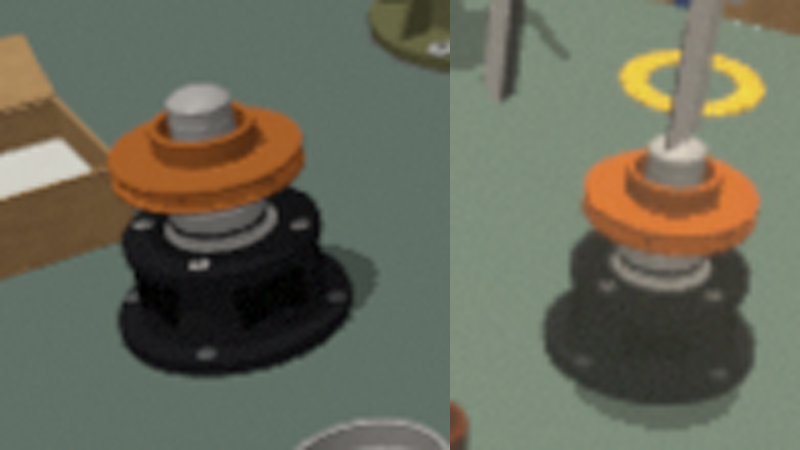

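Both views show the stack upright and level, with the cap proud of the neck by about 20 mm and the gripper clear.

```bash
python3 -c "
from station import ctrl
print(ctrl.hand_in())"
```

```text
the job is handed in; nothing more can be done
None
```

The rotor is built up on the shaft in the order asked: new seal, sleeve, impeller with its neck up, then the cap. I handed it in at about 30 s of the 120 s allowed, and `hand_in` reports no verdict.

- **Seating:** I lowered each part in the grip until it touched, and released it only then. For each part the vertical wrist force rose as it touched, and the tool height was within about 0.3 mm of the home height. The sleeve showed the weakest contact, about 1 N of upward force, so I pressed it 0.8 mm further before opening.
- **Last pictures:** The scene and side views show the stack upright and level, with the cap standing proud of the neck by about the right amount. The gripper was empty, with no meaningful force on the tool. The sleeve is hidden under the impeller there, but the picture taken before the impeller went on shows it seated on the seal.
- **Other things on the bench:** I didn't touch the old seal, socket, tape, dish or look-alikes.
- **Checks that disagreed:** The first scene and side measurements differed by up to 2 cm, so I re-measured each part and the shaft with the wrist camera before gripping or placing. The fingers read up to 1.2 mm under the part's true width, most on the cap, and the grips held.

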